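# Put a press spacer plate back in the graduated rack

## Robot

A 7-joint arm with a two-finger parallel gripper is mounted at the origin on the work surface. World frame = base frame: x ahead of the robot, y to its left, z up, the work surface at z = 0. Lengths are in m, angles in rad, forces in N, time in s.
With the tool pointing down it reaches from about 0.375 to 0.925 m from the base axis. Payload 3.1 kg.
Tool frame: the origin (TCP) lies where the fingers leave the gripper's body, on its centre line; the fingertips stand 73 mm ahead of it and the grasp point (between the pads) lies 54 mm ahead of it; x points along the fingers, y is the direction in which the jaws open and shut, and the axes are right-handed (so a half turn about x gives the same grasp; the last joint's range is limited). The gripper opens to 85 mm and grips with 20 to 120 N. Pads are 22 mm wide; open, the fingers measure 114 mm over their backs; the gripper's body (76 mm by 85 mm) begins 54 mm behind the grasp point. The pads swing forward as they close: fully open they stand 13 mm farther back than shut.
Start: joints at [1.195, 0.383, 0.044, 1.598, -0.018, 1.161, -0.05], TCP at [0.178, -0.625, 0.304] pointing down, gripper open.
Joint ranges: [-2.61, 2.61], [-0.41, 2.15], [-1.48, 1.57], [0, 2.5], [-1.57, 4.71], [0.05, 1.97], [-2.85, 2.85]. Speed limits (rad/s): [2.79, 2.79, 3.14, 3.14, 3.14, 3.14, 3.14].

## Interface

Orientations are given as a unit quaternion [x, y, z, w].
In Python, from rig import r gives the robot as it stands.
- The arm moves only by the tool move_arm, never from a script. Its argument "commands" is a list of rows, each an object with "linear": the shift along the tool's x, y, z in mm, a list of three; "turn": the turn, a rotation vector about the tool's x, y, z in units of 6 degrees (1.0 is 6 degrees), a list of three; "gripper": the opening in per cent of the stroke, from 0 (shut) to 100 (fully open). A call has 1 to 10 rows; each row shifts and turns the commanded pose from where the row before left it, along the tool's axes as they then stand; what a row does not reach is not made up. A row lasts 1/12 s, in which the tool goes at most 41.7 mm and 7.16 degrees, less where a joint would pass 70% of its speed; a pose out of reach is approached as far as the arm can. A call with a gripper value outside its range is refused whole. The fingers move at their own pace and stop on an object; the grip force is fixed at half the most. Time passes only in rows, so rows that do not move let the fingers close. It gives the time, the measured TCP pose, the force and the opening at its end, in the units of the state.
- r.sense(): the state, without advancing time (a new reading comes with each control period).
- r.snapshot(name): name is "scene" or "top" or "wrist"; returns a dict with "color" (480x640x3 uint8, red, green, blue), "fx", "fy", "cx", "cy" (pixels), "position" and "orientation" of the camera in the world. Camera axes: x right, y down, z forward; pixel columns grow to the right and rows downward; lengths in m; the calibration is good to about 2 mm. A picture is of the moment at which its call begins. There is no depth.
- r.close_job(): hands the job in, once; it reports no verdict.
The state is a dict: "time": time; "qpos": joint angles; "dq": joint speeds; "tau": joint torques, N m; "position": TCP position; "orientation": TCP orientation; "ft_force": force on the tool from outside, world axes, zero at the start; "wrist_torque": the same for the moment, N m; "width": finger opening in m.
Only numpy, scipy, OpenCV 4.12 (cv2) and the standard library are available. Lean on these libraries where they do the work, as an engineer would, in place of code of your own. Each camera call takes 0.05 s, during which the arm holds its last target. There are 200 camera calls.

## Task

Draw the spacer plate nearest the robot out of its leaning pocket in the bin and put it away in the graduated rack: its thickness is not marked, so set it down on the narrowest slot first and step it along, one slot at a time towards the wider ones, until the first slot accepts it. Leave it standing there fully home on the bottom of that slot, without forcing it into a slot or dropping it. The other two plates stay in the bin for the next pressing, and the things lying about are left alone.

Things in the scene. Friction and masses are not known exactly. Their poses are not given: they have to be found in the camera images.
- bin: grey plastic bin, fixed, 230 x 114 mm, side cheeks 72 mm high, three pockets in a row along x. Origin: on the underside at mid-width, 22 mm in from the end near the robot; x points away from the robot, from first pocket to last, z up. Pockets lean 30 deg, tops towards -x: plates come out along (-0.5, 0, 0.87) of the bin's frame. Plates' resting faces are 48 mm apart: open a wide gripper only part way
- pocket1 (a point): inner lower corner, at mid-width, of the bin's pocket nearest the robot, where its floor meets the divider that the plate rests on; 25 mm above the bench. The floor is square to the divider. The pocket is 106 mm wide; its divider is 4 mm thick and reaches 58 mm up the slope, so 42 mm of the plate stands out above it. The next two pockets are alike, 56 and 112 mm on along the bin's x
- plate_a: unmarked square aluminium spacer plate, 100 x 100 mm, 0.2 to 0.65 kg; thickness unknown (9 to 18 mm, unlike the other two plates): find it by trying. Starts leaning in one of the bin's pockets, in any order. Origin: middle of the face that rests on the divider; the plate's middle lies half its thickness away along +x. x square to the plate, y along the width, z up along the plate: edges 50 mm off along y and z
- plate_b: unmarked square aluminium spacer plate, 100 x 100 mm, 0.2 to 0.65 kg; thickness unknown (9 to 18 mm, unlike the other two plates): find it by trying. Starts leaning in one of the bin's pockets, in any order. Origin: middle of the face that rests on the divider; the plate's middle lies half its thickness away along +x. x square to the plate, y along the width, z up along the plate: edges 50 mm off along y and z
- plate_c: unmarked square aluminium spacer plate, 100 x 100 mm, 0.2 to 0.65 kg; thickness unknown (9 to 18 mm, unlike the other two plates): find it by trying. Starts leaning in one of the bin's pockets, in any order. Origin: middle of the face that rests on the divider; the plate's middle lies half its thickness away along +x. x square to the plate, y along the width, z up along the plate: edges 50 mm off along y and z
- rack: white plastic block, fixed, 206 (x, 238 with its feet) x 136 (y) x 57 mm high, with five slots across it, 38 mm apart, narrowest at -x. Origin: centre of the underside, z up. Slots are 112 mm long along y, closed at the ends, 45 mm deep, mouths chamfered 3 mm at 45 deg. A slot that accepts a plate is 1.5 mm wider than it; the next narrower is 2.5 mm too narrow: the plate stops within 2 mm of its mouth
- slot1 (a point): middle of the mouth, level with the rack's top face, of the first, narrowest slot of the rack, 7 mm wide, nearest the robot; it accepts none of the plates
- slot2 (a point): middle of the mouth, level with the rack's top face, of the second slot of the rack, 11 mm wide
- slot3 (a point): middle of the mouth, level with the rack's top face, of the third slot of the rack, 15 mm wide
- slot4 (a point): middle of the mouth, level with the rack's top face, of the fourth slot of the rack, 19 mm wide
- slot5 (a point): middle of the mouth, level with the rack's top face, of the fifth, widest slot of the rack, 23 mm wide; axes of all slots as the rack's: x across the slot, y along it, z up
- mould_frame: bystander: square steel picture-frame mould lying flat, 150 x 150 mm, 10 mm thick, 22 mm bars; origin at the centre of the underside
- wax_jar: bystander: closed jar, 68 mm across, 85 mm high; origin at the centre of the underside
- brush: bystander: cleaning brush lying on the bench, 190 mm long; origin on its underside

How it is judged:
By the outcome, as a careful person would: the job done as asked, in the order asked, and still so for the second after the job is handed in, with the robot touching nothing.
It also fails if it takes over 51 s, if anything falls off the work surface, if the arm or the gripper's body presses on something with over 40 N, if the wrist force passes 120 N, or if a joint passes its speed limit or range.

## Working session

There is one attempt and no reset: what is moved stays moved. The work goes in short steps, Python scripts to look and compute and a tool call to move; the robot and the scene stay as the last step left them, time stands still between calls to the robot, and variables do not carry over. Pictures are saved under pics/ and viewed, about 8 in all and at most 12, crops included, and the job is handed in when it is done.

Besides the shell and the picture viewer there is one more tool, called as name(argument=value, ...), one argument or row to a line, values as JSON. move_arm: Moves the arm, as the interface text tells. Its arguments: {"type":"object","properties":{"commands":{"type":"array"}},"required":["commands"]}

```bash
ls; mkdir -p pics
python3 - <<'E'
from rig import r
import cv2,json
s=r.sense();print({k:s[k] for k in('time','position','orientation','width','ft_force')})
import numpy as np
for n in('scene','top','wrist'):
    p=r.snapshot(n);c=p.pop('color');cv2.imwrite(f'pics/{n}0.png',np.array(c)[:,:,::-1]);print(n,p)
E
```

```text
pics
{'time': 0.0, 'position': array([ 0.1780761 , -0.62434019,  0.30248408]), 'orientation': array([-0.70010917, -0.09887483,  0.70046821, -0.09703198]), 'width': 0.08538965446741066, 'ft_force': array([-0.20825206,  0.04820756,  0.10751274])}
scene {'fx': 434.40505798891076, 'fy': 434.40505798891076, 'cx': 324.32208915229506, 'cy': 236.1502859978784, 'position': array([1.18118273, 0.31533893, 0.76329774]), 'orientation': array([ 0.51061627,  0.77062449, -0.3221337 , -0.20405584])}
top {'fx': 545.3878457112066, 'fy': 545.3878457112066, 'cx': 315.18374143319454, 'cy': 243.89368374231827, 'position': array([0.3795438 , 0.02145886, 1.57869191]), 'orientation': array([ 0.71625429, -0.6951136 ,  0.04815953, -0.03843864])}
wrist {'fx': 358.6541226707634, 'fy': 358.6541226707634, 'cx': 322.5021714052579, 'cy': 236.7247028329167, 'position': array([ 0.25116783, -0.60455957,  0.37105213]), 'orientation': array([ 0.78905969, -0.59570318, -0.0911362 ,  0.11923387])}
```

View pics/top0.png

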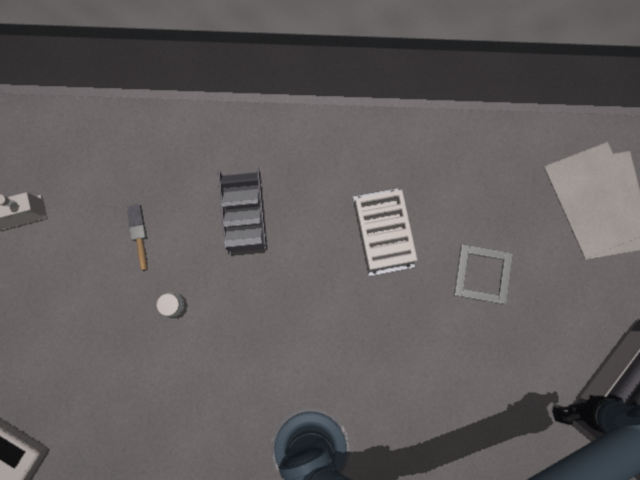

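View pics/scene0.png

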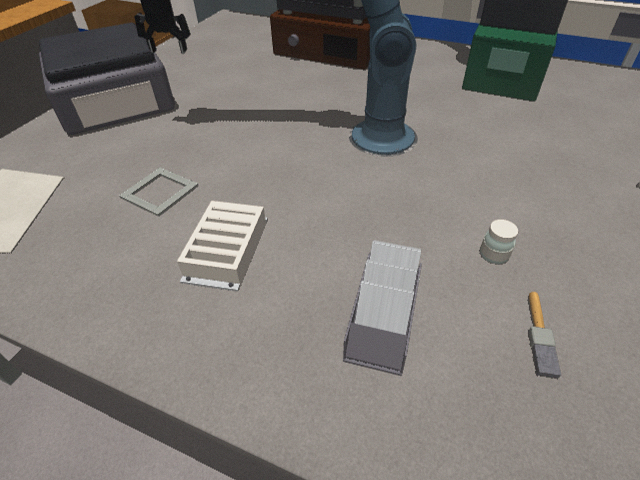

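The top view shows the bin at about (243,212) with three plates leaning, and the rack at about (386,232). The mould frame, jar and brush are well clear of both. The scene view agrees. Next I zoom in to get corners.

Run:
```python
import cv2,numpy as np
t=cv2.imread('pics/top0.png');s=cv2.imread('pics/scene0.png')
f=lambda i,x,y,w,h,k:cv2.resize(i[y:y+h,x:x+w],None,fx=k,fy=k,interpolation=cv2.INTER_CUBIC)
a=np.hstack([f(t,205,160,75,100,5),f(t,345,180,80,100,5)])
cv2.imwrite('pics/c1.png',a)
b=np.hstack([f(s,340,235,90,140,4),f(s,172,195,100,140,4)])
cv2.imwrite('pics/c2.png',b);print(a.shape,b.shape)
```

```text
(500, 775, 3) (560, 760, 3)
```

View pics/c1.png

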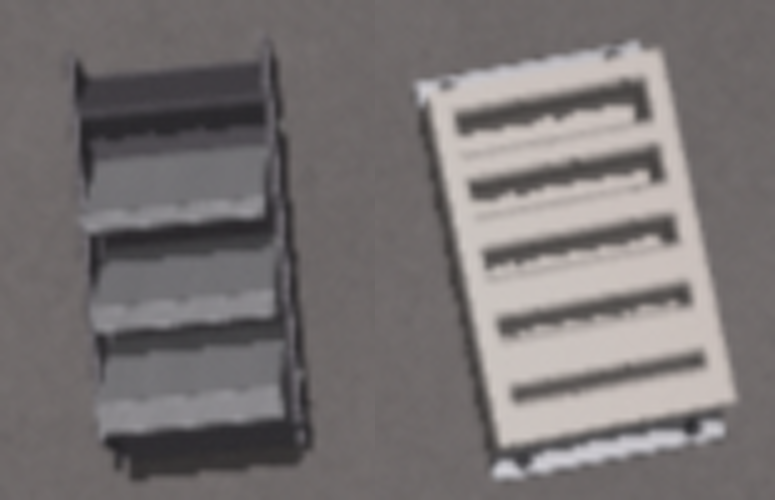

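View pics/c2.png

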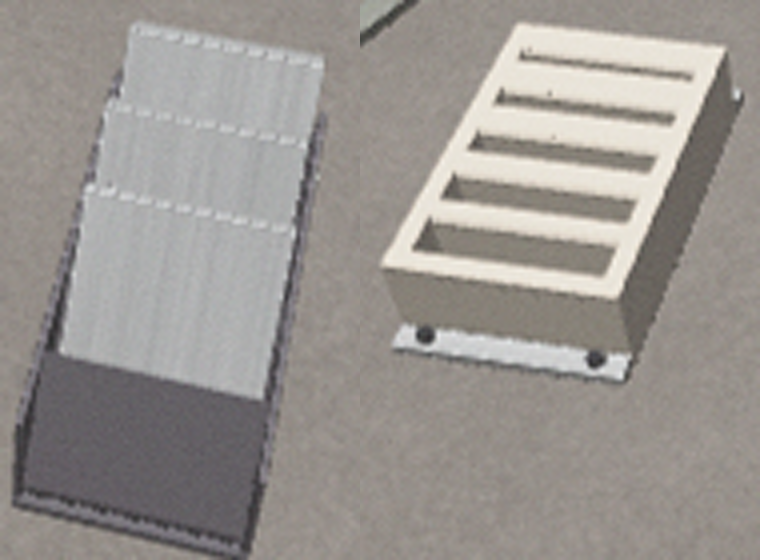

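```bash
cat > fit.py <<'E'
import numpy as np,json
from scipy.spatial.transform import Rotation as R
from scipy.optimize import least_squares
T=dict(f=545.3878457,c=(315.18374,243.89368),p=np.array([0.3795438,0.02145886,1.57869191]),q=[0.71625429,-0.6951136,0.04815953,-0.03843864])
S=dict(f=434.405058,c=(324.32209,236.150286),p=np.array([1.18118273,0.31533893,0.76329774]),q=[0.51061627,0.77062449,-0.3221337,-0.20405584])
def proj(c,X):
    v=R.from_quat(c['q']).inv().apply(X-c['p']);return v[:,:2]/v[:,2:]*c['f']+c['c']
def w(p,X):
    a=p[2];return np.array(X)@R.from_euler('z',a).as_matrix().T+[p[0],p[1],0]
if __name__=='__main__':
    u=lambda P,k,ox,oy,sx=0:(np.array(P,float)-[sx,0]+.5)/k-.5+[ox,oy]
    a,b,h=.103,.068,.057
    rackX=np.array([[a,b,h],[a,-b,h],[-a,-b,h],[-a,b,h]])
    rt=u([(430,95),(660,48),(737,403),(497,447)],5,345,180,375)
    rs=u([(617,298),(383,265),(518,23),(726,45)],4,172,195,360)
    f=lambda p:np.r_[(proj(T,w(p,rackX))-rt).ravel()*2.9,(proj(S,w(p,rackX))-rs).ravel()*2.]
    o=least_squares(f,[.44,-.15,.1],loss='soft_l1');print('rack',o.x,np.round(f(o.x),1))
    z=.025+.0866
    bt=u([(103,437),(287,417),(97,333),(277,312),(85,232),(266,210)],5,205,160)
    bs=u([(322,62),(135,25),(305,143),(108,105),(293,232),(90,188)],4,340,235)
    bb=u([(245,557),(15,505)],4,340,235)
    def g(p):
        X=[[p[3]-.05+i*.056,s*.05,z] for i in range(3) for s in(1,-1)]
        B=np.array([[.208,.057,0],[.208,-.057,0]])
        return np.r_[(proj(T,w(p,X))-bt).ravel()*2.8,(proj(S,w(p,X))-bs).ravel()*2,(proj(S,w(p,B))-bb).ravel()*1.5]
    o=least_squares(g,[.44,.2,.1,.03],loss='soft_l1');print('bin',o.x,np.round(g(o.x),1))
E
python3 fit.py
```

```text
rack [ 0.61668771 -0.19545505  0.21921349] [-1.2 -1.9  0.7  0.1  0.2 -1.   2.1 -0.2  1.2 -0.9 -0.4 -0.9  0.9 -0.8
  1.1  0.4]
bin [0.57091854 0.19954393 0.13913141 0.0331872 ] [ 0.1 -2.9  0.3 -2.7 -1.8 -1.6  0.2 -0.8 -0.2 -1.6  0.8 -0.   0.7 -3.3
 -2.1 -2.3  2.7 -3.5  0.9 -3.6  1.6 -3.9 -1.7 -2.9  1.8  0.9 -0.6 -0.9]
```

```bash
cat > h.py <<'E'
import numpy as np
from scipy.spatial.transform import Rotation as R
from rig import r
RACK=[.6167,-.1955,.2192]; BIN=[.5709,.1995,.1391]; X0=.0332
Z=lambda a:R.from_euler('z',a)
def frame(d,n):  # tool x along d, tool y along n
    d=np.array(d)/np.linalg.norm(d);n=np.array(n)-np.dot(n,d)*d;n/=np.linalg.norm(n)
    return R.from_matrix(np.c_[d,n,np.cross(d,n)])
def rows(P,Q,N=None):
    """P,Q=(pos,R). N equal rows, each shift then turn."""
    rel=P[1].inv()*Q[1];p=P[1].inv().apply(np.array(Q[0])-P[0]);wv=rel.as_rotvec()
    n=N or max(1,int(np.ceil(max(np.linalg.norm(p)/38,np.linalg.norm(wv)/np.radians(6.5)*.001)*1000)))
    A=sum(R.from_rotvec(wv*k/n).as_matrix() for k in range(n))
    t=np.linalg.solve(A,p)*1000;tu=np.degrees(wv)/6/n
    print(n,'rows linear',np.round(t,2).tolist(),'turn',np.round(tu,3).tolist())
    M=[];pos=np.array(P[0]);rr=P[1]
    for k in range(n): pos=pos+rr.apply(t/1000);rr=rr*R.from_rotvec(np.radians(tu*6));M.append(pos)
    M=np.array(M);print('  mid',np.round(M[n//2],3),'minr',np.hypot(M[:,0],M[:,1]).min().round(3))
def cur():
    s=r.sense();return s,(s['position'],R.from_quat(s['orientation']))
def W(p,X): return Z(p[2]).apply(X)+[p[0],p[1],0]
c30,s30=np.cos(np.pi/6),.5
def binpose(depth,off,back=0,sgn=1):
    """grasp 'depth' below plate-1 top, off=normal offset from resting face (m); back=withdraw along slope"""
    zp=np.array([-s30,0,c30]);n=np.array([c30,0,s30])
    g=np.array([X0,0,.025])+zp*(.1-depth+back)+n*off
    return W(BIN,g+zp*.054),frame(Z(BIN[2]).apply(-zp),sgn*Z(BIN[2]).apply(n))
def rackpose(x,z,sgn=1,y=0):  # grasp point in rack frame
    return W(RACK,[x,y,z+.054]),frame([0,0,-1],sgn*Z(RACK[2]).apply([1,0,0]))
E
python3 - <<'E'
from h import *
s,P=cur();print(P[1].as_matrix().round(3))
for sg in(1,-1):
    Q=binpose(.018,.007,.12,sg);print(sg,Q[0]);rows(P,Q)
E
```

```text
[[-0.001  0.274 -0.962]
 [ 0.002 -0.962 -0.274]
 [-1.    -0.002  0.   ]]
1 [0.48301928 0.18719634 0.2502025 ]
23 rows linear [2.24, -11.11, -39.33] turn [-0.58, 0.155, 0.179]
  mid [ 0.483 -0.253  0.29 ] minr 0.516
-1 [0.48301928 0.18719634 0.2502025 ]
23 rows linear [12.18, -40.64, 7.94] turn [0.692, 0.186, -0.161]
  mid [ 0.155 -0.134  0.208] minr 0.198
```

move_arm(
  commands=[
    {"linear": [2.2, -11.1, -39.3], "turn": [-0.58, 0.155, 0.18], "gripper": 47},
    {"linear": [2.2, -11.1, -39.3], "turn": [-0.58, 0.155, 0.18], "gripper": 47},
    {"linear": [2.2, -11.1, -39.3], "turn": [-0.58, 0.155, 0.18], "gripper": 47},
    {"linear": [2.2, -11.1, -39.3], "turn": [-0.58, 0.155, 0.18], "gripper": 47},
    {"linear": [2.2, -11.1, -39.3], "turn": [-0.58, 0.155, 0.18], "gripper": 47},
    {"linear": [2.2, -11.1, -39.3], "turn": [-0.58, 0.155, 0.18], "gripper": 47},
    {"linear": [2.2, -11.1, -39.3], "turn": [-0.58, 0.155, 0.18], "gripper": 47},
    {"linear": [2.2, -11.1, -39.3], "turn": [-0.58, 0.155, 0.18], "gripper": 47},
    {"linear": [2.2, -11.1, -39.3], "turn": [-0.58, 0.155, 0.18], "gripper": 47},
    {"linear": [2.2, -11.1, -39.3], "turn": [-0.58, 0.155, 0.18], "gripper": 47},
  ],
)

```text
time: 0.98
position: [0.4531, -0.3278, 0.2928]
orientation: [0.698, 0.245, -0.568, 0.36]
ft_force: [0.8, -0.0, -0.3]
width: 0.0402
```

move_arm(
  commands=[
    {"linear": [2.2, -11.1, -39.3], "turn": [-0.58, 0.155, 0.18], "gripper": 47},
    {"linear": [2.2, -11.1, -39.3], "turn": [-0.58, 0.155, 0.18], "gripper": 47},
    {"linear": [2.2, -11.1, -39.3], "turn": [-0.58, 0.155, 0.18], "gripper": 47},
    {"linear": [2.2, -11.1, -39.3], "turn": [-0.58, 0.155, 0.18], "gripper": 47},
    {"linear": [2.2, -11.1, -39.3], "turn": [-0.58, 0.155, 0.18], "gripper": 47},
    {"linear": [2.2, -11.1, -39.3], "turn": [-0.58, 0.155, 0.18], "gripper": 47},
    {"linear": [2.2, -11.1, -39.3], "turn": [-0.58, 0.155, 0.18], "gripper": 47},
    {"linear": [2.2, -11.1, -39.3], "turn": [-0.58, 0.155, 0.18], "gripper": 47},
    {"linear": [2.2, -11.1, -39.3], "turn": [-0.58, 0.155, 0.18], "gripper": 47},
    {"linear": [2.2, -11.1, -39.3], "turn": [-0.58, 0.155, 0.18], "gripper": 47},
  ],
)

```text
time: 1.82
position: [0.5111, 0.07, 0.269]
orientation: [0.622, 0.365, -0.375, 0.582]
ft_force: [0.8, -0.5, 0.3]
width: 0.0403
```

Run:
```python
from h import *
s,P=cur();print(s['time'],P[0],s['qpos'].round(2),s['ft_force'],s['width'])
Q=binpose(.018,.007,.12,1);rows(P,Q)
```

```text
1.8167 [0.51110431 0.07002716 0.26895738] [ 0.42  0.01 -0.68  2.19  0.23  0.49 -0.48] [ 0.79139173 -0.543725    0.30254007] 0.04032687431027386
4 rows linear [1.89, -8.09, -29.37] turn [-0.426, 0.119, 0.125]
  mid [0.492 0.158 0.255] minr 0.516
```

move_arm(
  commands=[
    {"linear": [1.9, -8.1, -29.4], "turn": [-0.43, 0.12, 0.125], "gripper": 47},
    {"linear": [1.9, -8.1, -29.4], "turn": [-0.43, 0.12, 0.125], "gripper": 47},
    {"linear": [1.9, -8.1, -29.4], "turn": [-0.43, 0.12, 0.125], "gripper": 47},
    {"linear": [1.9, -8.1, -29.4], "turn": [-0.43, 0.12, 0.125], "gripper": 47},
    {"linear": [0, 0, 0], "turn": [0, 0, 0], "gripper": 47},
    {"linear": [0, 0, 0], "turn": [0, 0, 0], "gripper": 47},
  ],
)

```text
time: 2.32
position: [0.4821, 0.1873, 0.2494]
orientation: [0.585, 0.397, -0.31, 0.635]
ft_force: [0.1, -0.5, -0.2]
width: 0.0403
```

Run:
```python
from h import *
import cv2,pickle
s,P=cur();Q=binpose(.018,.007,.12,1);rows(P,Q,1)
print(s['qpos'].round(2),P[0])
p=r.snapshot('wrist');pickle.dump(p,open('w1.pkl','wb'));im=p['color'][:,:,::-1].copy()
# overlay predicted plate top edges
Rc=R.from_quat(p['orientation'])
def pj(X):
    v=Rc.inv().apply(np.atleast_2d(X)-p['position']);return v[:,:2]/v[:,2:]*p['fx']+[p['cx'],p['cy']]
zp=np.array([-.5,0,c30])
for i in range(2):
    a=pj(W(BIN,np.array([[X0+.056*i,y,.025] for y in(.05,-.05)])+zp*.1));print(a.round(1).tolist())
    cv2.line(im,*[tuple(int(v) for v in q) for q in a],(0,0,255),1)
cv2.imwrite('pics/w1.png',im)
```

```text
1 rows linear [-0.24, 1.15, 0.25] turn [0.029, -0.015, 0.034]
  mid [0.483 0.187 0.25 ] minr 0.518
[ 0.24  0.06 -0.79  2.22  0.56  0.45 -0.85] [0.48212007 0.18731873 0.24942064]
[[315.3, 168.0], [315.7, 312.3]]
[[386.2, 163.7], [379.1, 294.7]]
```

View pics/w1.png

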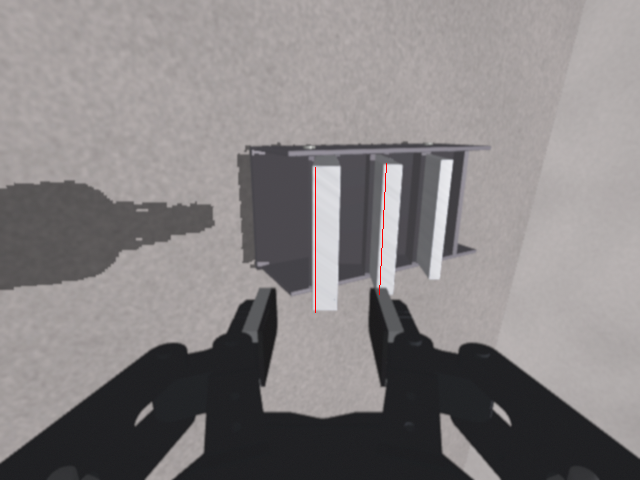

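The wrist view matches the model within about 1 px. The near plate's top edge spans (313,166)–(315,310) and is about 25 px wide, so the plate is about 17 mm thick. I'll approach along the slope.

move_arm(
  commands=[
    {"linear": [15, 2.2, 0.3], "turn": [0.03, -0.015, 0.03], "gripper": 47},
    {"linear": [25, 0, -1], "turn": [0, 0, 0], "gripper": 47},
    {"linear": [25, 0, 0], "turn": [0, 0, 0], "gripper": 47},
    {"linear": [20, 0, 0], "turn": [0, 0, 0], "gripper": 47},
    {"linear": [15, 0, 0], "turn": [0, 0, 0], "gripper": 47},
    {"linear": [12, 0, 0], "turn": [0, 0, 0], "gripper": 47},
    {"linear": [8, 0, 0], "turn": [0, 0, 0], "gripper": 47},
    {"linear": [0, 0, 0], "turn": [0, 0, 0], "gripper": 47},
    {"linear": [0, 0, 0], "turn": [0, 0, 0], "gripper": 47},
  ],
)

```text
time: 3.12
position: [0.5453, 0.1925, 0.1467]
orientation: [0.588, 0.393, -0.313, 0.634]
ft_force: [0.7, -0.3, 0.0]
width: 0.0407
```

Run:
```python
from h import *
import cv2
s,P=cur();Q=binpose(.018,.0082,0,1);rows(P,Q,1)
p=r.snapshot('wrist');cv2.imwrite('pics/w2.png',p['color'][:,:,::-1])
```

```text
1 rows linear [-0.84, -1.14, -3.4] turn [-0.065, 0.043, 0.001]
  mid [0.543 0.196 0.147] minr 0.578
```

View pics/w2.png

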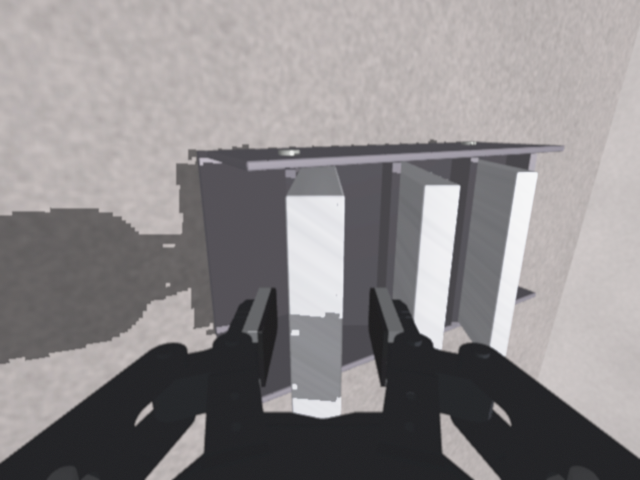

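The plate top is centred at column 316 and the jaws at 322, about 2 mm off. The lateral offset is about 3 mm. I'll correct both and close.

move_arm(
  commands=[
    {"linear": [-0.8, -1.7, -3.4], "turn": [-0.06, 0.04, 0], "gripper": 47},
    {"linear": [0, 0, 0], "turn": [0, 0, 0], "gripper": 30},
    {"linear": [0, 0, 0], "turn": [0, 0, 0], "gripper": 25},
    {"linear": [0, 0, 0], "turn": [0, 0, 0], "gripper": 0},
    {"linear": [0, 0, 0], "turn": [0, 0, 0], "gripper": 0},
    {"linear": [0, 0, 0], "turn": [0, 0, 0], "gripper": 0},
    {"linear": [0, 0, 0], "turn": [0, 0, 0], "gripper": 0},
    {"linear": [0, 0, 0], "turn": [0, 0, 0], "gripper": 0},
  ],
)

```text
time: 3.83
position: [0.5419, 0.1977, 0.1475]
orientation: [0.586, 0.396, -0.309, 0.636]
ft_force: [-5.0, -1.0, 5.2]
width: 0.0169
```

Run:
```python
from h import *
s,P=cur();print(s['time'],s['width'],s['ft_force'],s['wrist_torque']);rows(P,binpose(.018,.0082,0,1),1)
```

```text
3.8333 0.016918607862470774 [-5.02676444 -1.00471715  5.1506047 ] [-0.10908193  0.81657096 -0.17500729]
1 rows linear [1.16, 0.77, 2.21] turn [0.016, -0.017, -0.012]
  mid [0.543 0.196 0.147] minr 0.578
```

move_arm(
  commands=[
    {"linear": [-4, 0, 0], "turn": [0, 0, 0], "gripper": 0},
    {"linear": [-8, 0, 0], "turn": [0, 0, 0], "gripper": 0},
    {"linear": [-12, 0, 0], "turn": [0, 0, 0], "gripper": 0},
    {"linear": [-15, 0, 0], "turn": [0, 0, 0], "gripper": 0},
    {"linear": [-15, 0, 0], "turn": [0, 0, 0], "gripper": 0},
    {"linear": [-15, 0, 0], "turn": [0, 0, 0], "gripper": 0},
    {"linear": [-15, 0, 0], "turn": [0, 0, 0], "gripper": 0},
    {"linear": [-15, 0, 0], "turn": [0, 0, 0], "gripper": 0},
    {"linear": [-15, 0, 0], "turn": [0, 0, 0], "gripper": 0},
    {"linear": [-10, 0, 0], "turn": [0, 0, 0], "gripper": 0},
  ],
)

```text
time: 4.67
position: [0.4786, 0.1875, 0.2531]
orientation: [0.585, 0.397, -0.311, 0.636]
ft_force: [-0.0, 0.5, -3.9]
width: 0.0168
```

Run:
```python
from h import *
import cv2
s,P=cur();print(s['time'],s['width'],s['ft_force'],s['wrist_torque'],P[0])
rows(P,rackpose(-.076,.18,1),20)
p=r.snapshot('wrist');cv2.imwrite('pics/w3.png',p['color'][:,:,::-1])
```

```text
4.6667 0.016768041622820414 [-0.04795083  0.54870282 -3.94253171] [-0.16847645  1.06489165  0.02332584] [0.47857566 0.18749899 0.25312924]
20 rows linear [0.9, -0.67, 20.22] turn [-0.036, 0.01, -0.248]
  mid [ 0.511 -0.033  0.242] minr 0.5
```

View pics/w3.png

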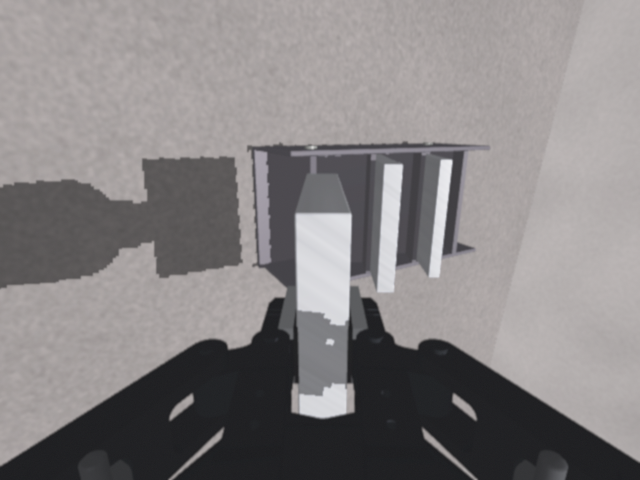

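The plate is held square in the jaws and clear of the bin. The other two plates haven't moved. Next I transfer to above slot1.

move_arm(
  commands=[
    {"linear": [0.9, -0.7, 20.2], "turn": [-0.036, 0.01, -0.248], "gripper": 0},
    {"linear": [0.9, -0.7, 20.2], "turn": [-0.036, 0.01, -0.248], "gripper": 0},
    {"linear": [0.9, -0.7, 20.2], "turn": [-0.036, 0.01, -0.248], "gripper": 0},
    {"linear": [0.9, -0.7, 20.2], "turn": [-0.036, 0.01, -0.248], "gripper": 0},
    {"linear": [0.9, -0.7, 20.2], "turn": [-0.036, 0.01, -0.248], "gripper": 0},
    {"linear": [0.9, -0.7, 20.2], "turn": [-0.036, 0.01, -0.248], "gripper": 0},
    {"linear": [0.9, -0.7, 20.2], "turn": [-0.036, 0.01, -0.248], "gripper": 0},
    {"linear": [0.9, -0.7, 20.2], "turn": [-0.036, 0.01, -0.248], "gripper": 0},
    {"linear": [0.9, -0.7, 20.2], "turn": [-0.036, 0.01, -0.248], "gripper": 0},
    {"linear": [0.9, -0.7, 20.2], "turn": [-0.036, 0.01, -0.248], "gripper": 0},
  ],
)

```text
time: 5.55
position: [0.5083, -0.0127, 0.2417]
orientation: [0.518, 0.479, -0.38, 0.598]
ft_force: [1.1, 0.6, -5.5]
width: 0.0167
```

move_arm(
  commands=[
    {"linear": [0.9, -0.7, 20.2], "turn": [-0.036, 0.01, -0.248], "gripper": 0},
    {"linear": [0.9, -0.7, 20.2], "turn": [-0.036, 0.01, -0.248], "gripper": 0},
    {"linear": [0.9, -0.7, 20.2], "turn": [-0.036, 0.01, -0.248], "gripper": 0},
    {"linear": [0.9, -0.7, 20.2], "turn": [-0.036, 0.01, -0.248], "gripper": 0},
    {"linear": [0.9, -0.7, 20.2], "turn": [-0.036, 0.01, -0.248], "gripper": 0},
    {"linear": [0.9, -0.7, 20.2], "turn": [-0.036, 0.01, -0.248], "gripper": 0},
    {"linear": [0.9, -0.7, 20.2], "turn": [-0.036, 0.01, -0.248], "gripper": 0},
    {"linear": [0.9, -0.7, 20.2], "turn": [-0.036, 0.01, -0.248], "gripper": 0},
    {"linear": [0.9, -0.7, 20.2], "turn": [-0.036, 0.01, -0.248], "gripper": 0},
    {"linear": [0.9, -0.7, 20.2], "turn": [-0.036, 0.01, -0.248], "gripper": 0},
  ],
)

```text
time: 6.38
position: [0.5432, -0.2117, 0.2321]
orientation: [0.443, 0.552, -0.442, 0.551]
ft_force: [0.1, 0.6, -5.1]
width: 0.0167
```

move_arm(
  commands=[
    {"linear": [0, 0, 0], "turn": [0, 0, 0], "gripper": 0},
    {"linear": [0, 0, 0], "turn": [0, 0, 0], "gripper": 0},
  ],
)

```text
time: 6.55
position: [0.5433, -0.2127, 0.2322]
orientation: [0.444, 0.551, -0.442, 0.551]
ft_force: [-0.8, 0.7, -6.1]
width: 0.0167
```

Run:
```python
from h import *
import cv2
s,P=cur();print(s['time'],s['width'],s['ft_force'],s['wrist_torque'],P[0],s['qpos'].round(2))
rows(P,rackpose(-.076,.18,1),1)
p=r.snapshot('wrist');im=p['color'][:,:,::-1].copy()
Rc=R.from_quat(p['orientation'])
def pj(X):
    v=Rc.inv().apply(np.atleast_2d(X)-p['position']);return v[:,:2]/v[:,2:]*p['fx']+[p['cx'],p['cy']]
L=[[(a*.103,b*.068,.057),(c*.103,d*.068,.057)] for a,b,c,d in((1,1,1,-1),(1,-1,-1,-1),(-1,1,-1,-1),(1,1,-1,1))]
L+=[[(-.076+.038*i+e,y,.057),(-.076+.038*i+e,-y,.057)] for i in range(5) for y in(.056,) for e in((-.0035-.002*i,.0035+.002*i))]
for l in L:
    q=pj(W(RACK,np.array(l))).round().astype(int);cv2.line(im,tuple(map(int,q[0])),tuple(map(int,q[1])),(0,0,255),1)
cv2.imwrite('pics/w4.png',im)
```

```text
6.55 0.016697811338249456 [-0.82745103  0.66199145 -6.11648413] [ 9.99925762e-02 -8.71336492e-05 -3.39687924e-02] [ 0.5433458  -0.21274939  0.23216151] [ 0.73  0.38 -0.51  1.81  0.21  1.01  0.35]
1 rows linear [-1.84, -0.65, -0.89] turn [-0.036, -0.021, -0.018]
  mid [ 0.543 -0.212  0.234] minr 0.582
```

View pics/w4.png

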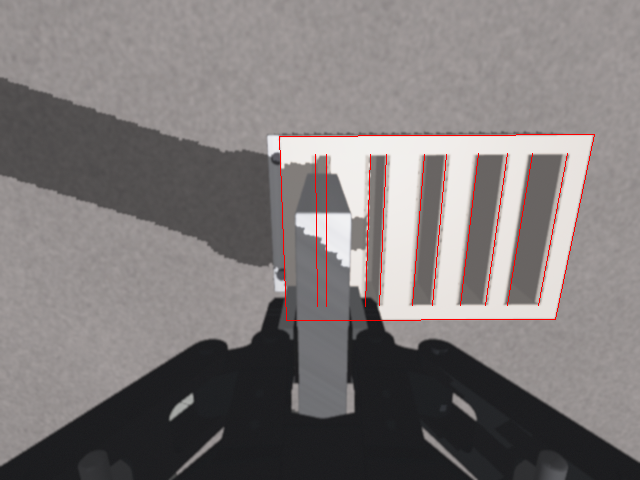

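The predicted rack outline and slots (red) coincide with the picture to about 1 mm. The plate is over slot1. I'll lower it.

move_arm(
  commands=[
    {"linear": [8, -0.6, -0.9], "turn": [-0.036, -0.02, -0.018], "gripper": 0},
    {"linear": [8, 0, 0], "turn": [0, 0, 0], "gripper": 0},
    {"linear": [7, 0, 0], "turn": [0, 0, 0], "gripper": 0},
    {"linear": [5, 0, 0], "turn": [0, 0, 0], "gripper": 0},
    {"linear": [3, 0, 0], "turn": [0, 0, 0], "gripper": 0},
    {"linear": [0, 0, 0], "turn": [0, 0, 0], "gripper": 0},
    {"linear": [0, 0, 0], "turn": [0, 0, 0], "gripper": 0},
  ],
)

```text
time: 7.18
position: [0.5437, -0.2096, 0.2032]
orientation: [0.442, 0.552, -0.441, 0.553]
ft_force: [0.1, -1.2, -5.7]
width: 0.017
```

move_arm(
  commands=[
    {"linear": [1.5, 0, 0], "turn": [0, 0, 0], "gripper": 0},
    {"linear": [1.5, 0, 0], "turn": [0, 0, 0], "gripper": 0},
    {"linear": [0, 0, 0], "turn": [0, 0, 0], "gripper": 0},
  ],
)

```text
time: 7.43
position: [0.5439, -0.2098, 0.2005]
orientation: [0.442, 0.551, -0.441, 0.553]
ft_force: [0.6, -0.7, -5.0]
width: 0.0168
```

move_arm(
  commands=[
    {"linear": [2, 0, 0], "turn": [0, 0, 0], "gripper": 0},
    {"linear": [1.5, 0, 0], "turn": [0, 0, 0], "gripper": 0},
    {"linear": [0, 0, 0], "turn": [0, 0, 0], "gripper": 0},
  ],
)

```text
time: 7.68
position: [0.5435, -0.2096, 0.1965]
orientation: [0.442, 0.552, -0.441, 0.553]
ft_force: [-0.5, -0.3, -5.6]
width: 0.0168
```

move_arm(
  commands=[
    {"linear": [1, 0, 0], "turn": [0, 0, 0], "gripper": 0},
    {"linear": [1, 0, 0], "turn": [0, 0, 0], "gripper": 0},
    {"linear": [0, 0, 0], "turn": [0, 0, 0], "gripper": 0},
  ],
)

```text
time: 7.93
position: [0.5437, -0.2096, 0.1946]
orientation: [0.442, 0.552, -0.441, 0.553]
ft_force: [-0.1, 0.5, -6.3]
width: 0.0166
```

move_arm(
  commands=[
    {"linear": [1, 0, 0], "turn": [0, 0, 0], "gripper": 0},
    {"linear": [0.5, 0, 0], "turn": [0, 0, 0], "gripper": 0},
    {"linear": [0, 0, 0], "turn": [0, 0, 0], "gripper": 0},
  ],
)

```text
time: 8.18
position: [0.5439, -0.2097, 0.1936]
orientation: [0.442, 0.552, -0.441, 0.553]
ft_force: [0.3, 0.0, -4.6]
width: 0.017
```

move_arm(
  commands=[
    {"linear": [0.7, 0, 0], "turn": [0, 0, 0], "gripper": 0},
    {"linear": [0.5, 0, 0], "turn": [0, 0, 0], "gripper": 0},
    {"linear": [0, 0, 0], "turn": [0, 0, 0], "gripper": 0},
  ],
)

```text
time: 8.43
position: [0.5441, -0.2099, 0.1933]
orientation: [0.442, 0.551, -0.441, 0.554]
ft_force: [-2.9, -0.4, 2.2]
width: 0.0171
```

move_arm(
  commands=[
    {"linear": [0.5, 0, 0], "turn": [0, 0, 0], "gripper": 0},
    {"linear": [0, 0, 0], "turn": [0, 0, 0], "gripper": 0},
  ],
)

```text
time: 8.6
position: [0.5441, -0.2099, 0.1933]
orientation: [0.442, 0.551, -0.441, 0.554]
ft_force: [-4.2, -0.4, 5.9]
width: 0.0171
```

Slot1 refuses: contact at TCP z 0.1933 with about 11 N. I'll lift, step 38 mm to slot2 and check alignment.

move_arm(
  commands=[
    {"linear": [-6, 0, 0], "turn": [0, 0, 0], "gripper": 0},
    {"linear": [-8, 0, 0], "turn": [0, 0, 0], "gripper": 0},
    {"linear": [0, 13, 0], "turn": [0, 0, 0], "gripper": 0},
    {"linear": [0, 13, 0], "turn": [0, 0, 0], "gripper": 0},
    {"linear": [0, 12, 0], "turn": [0, 0, 0], "gripper": 0},
    {"linear": [0, 0, 0], "turn": [0, 0, 0], "gripper": 0},
    {"linear": [0, 0, 0], "turn": [0, 0, 0], "gripper": 0},
  ],
)

```text
time: 9.18
position: [0.5811, -0.2005, 0.2056]
orientation: [0.442, 0.552, -0.44, 0.554]
ft_force: [-0.6, -0.3, -5.9]
width: 0.0167
```

Run:
```python
from h import *
s,P=cur();print(s['time'],s['width'],s['ft_force'],s['wrist_torque'],P[0])
rows(P,rackpose(-.038,.1514,1),1)
```

```text
9.1833 0.016701356080671945 [-0.5905639  -0.29361081 -5.85662604] [-0.02424384  0.07081179 -0.02650514] [ 0.58112227 -0.20049776  0.20557317]
1 rows linear [0.17, -2.2, 2.85] turn [0.049, 0.001, -0.031]
  mid [ 0.58  -0.204  0.205] minr 0.614
```

move_arm(
  commands=[
    {"linear": [0, -2.2, 2.8], "turn": [0.049, 0, -0.03], "gripper": 0},
    {"linear": [3, 0, 0], "turn": [0, 0, 0], "gripper": 0},
    {"linear": [0, 0, 0], "turn": [0, 0, 0], "gripper": 0},
  ],
)

```text
time: 9.43
position: [0.5778, -0.2057, 0.2018]
orientation: [0.442, 0.551, -0.444, 0.551]
ft_force: [1.0, -0.1, -5.8]
width: 0.0167
```

Run:
```python
from h import *
s,P=cur();rows(P,rackpose(-.038,.1484,1),1)
```

```text
1 rows linear [-0.61, 2.18, -1.51] turn [-0.031, 0.007, 0.023]
  mid [ 0.58  -0.204  0.202] minr 0.614
```

move_arm(
  commands=[
    {"linear": [0, 1.1, -0.7], "turn": [-0.015, 0, 0.012], "gripper": 0},
    {"linear": [0, 0, 0], "turn": [0, 0, 0], "gripper": 0},
    {"linear": [0, 0, 0], "turn": [0, 0, 0], "gripper": 0},
  ],
)

```text
time: 9.68
position: [0.5802, -0.2034, 0.2029]
orientation: [0.442, 0.551, -0.442, 0.552]
ft_force: [-0.1, 0.3, -5.3]
width: 0.0168
```

Run:
```python
from h import *
s,P=cur();rows(P,rackpose(-.038,.1484,1),1)
```

```text
1 rows linear [0.47, -0.63, 0.21] turn [0.003, 0.007, -0.013]
  mid [ 0.58  -0.204  0.202] minr 0.614
```

Good to about 0.6 mm. I'll lower onto slot2 (contact expected at TCP z about 0.193).

move_arm(
  commands=[
    {"linear": [3, -0.3, 0], "turn": [0, 0, 0], "gripper": 0},
    {"linear": [3, 0, 0], "turn": [0, 0, 0], "gripper": 0},
    {"linear": [1.5, 0, 0], "turn": [0, 0, 0], "gripper": 0},
    {"linear": [1, 0, 0], "turn": [0, 0, 0], "gripper": 0},
    {"linear": [0, 0, 0], "turn": [0, 0, 0], "gripper": 0},
  ],
)

```text
time: 10.1
position: [0.5796, -0.2036, 0.1937]
orientation: [0.442, 0.552, -0.442, 0.552]
ft_force: [0.1, 0.7, -5.7]
width: 0.017
```

move_arm(
  commands=[
    {"linear": [0.8, 0, 0], "turn": [0, 0, 0], "gripper": 0},
    {"linear": [0.5, 0, 0], "turn": [0, 0, 0], "gripper": 0},
    {"linear": [0, 0, 0], "turn": [0, 0, 0], "gripper": 0},
  ],
)

```text
time: 10.35
position: [0.5801, -0.2037, 0.1934]
orientation: [0.442, 0.551, -0.442, 0.552]
ft_force: [-1.0, -0.2, -3.4]
width: 0.0169
```

move_arm(
  commands=[
    {"linear": [0.6, 0, 0], "turn": [0, 0, 0], "gripper": 0},
    {"linear": [0, 0, 0], "turn": [0, 0, 0], "gripper": 0},
  ],
)

```text
time: 10.52
position: [0.5801, -0.2037, 0.1933]
orientation: [0.442, 0.551, -0.442, 0.552]
ft_force: [-3.3, -0.9, -0.6]
width: 0.017
```

move_arm(
  commands=[
    {"linear": [0.8, 0, 0], "turn": [0, 0, 0], "gripper": 0},
    {"linear": [0, 0, 0], "turn": [0, 0, 0], "gripper": 0},
    {"linear": [0, 0, 0], "turn": [0, 0, 0], "gripper": 0},
  ],
)

```text
time: 10.77
position: [0.5802, -0.2038, 0.1932]
orientation: [0.442, 0.551, -0.442, 0.552]
ft_force: [-3.0, -0.2, 5.4]
width: 0.0171
```

Slot2 refuses at the mouth too, at z 0.1932 with about 11 N. Next is slot3.

move_arm(
  commands=[
    {"linear": [-5, 0, 0], "turn": [0, 0, 0], "gripper": 0},
    {"linear": [-8, 0, 0], "turn": [0, 0, 0], "gripper": 0},
    {"linear": [0, 13, 0], "turn": [0, 0, 0], "gripper": 0},
    {"linear": [0, 13, 0], "turn": [0, 0, 0], "gripper": 0},
    {"linear": [0, 12, 0], "turn": [0, 0, 0], "gripper": 0},
    {"linear": [0, 0, 0], "turn": [0, 0, 0], "gripper": 0},
    {"linear": [0, 0, 0], "turn": [0, 0, 0], "gripper": 0},
    {"linear": [0, 0, 0], "turn": [0, 0, 0], "gripper": 0},
  ],
)

```text
time: 11.43
position: [0.6161, -0.1955, 0.204]
orientation: [0.442, 0.552, -0.443, 0.552]
ft_force: [0.1, -1.1, -5.6]
width: 0.0171
```

Run:
```python
from h import *
s,P=cur();print(s['wrist_torque']);rows(P,rackpose(0,.1484,1),1)
```

```text
[-0.02301332  0.05159779 -0.04039803]
1 rows linear [1.59, 0.56, 0.1] turn [0.002, 0.004, 0.006]
  mid [ 0.617 -0.196  0.202] minr 0.647
```

move_arm(
  commands=[
    {"linear": [3, 0.3, 0], "turn": [0, 0, 0], "gripper": 0},
    {"linear": [3, 0, 0], "turn": [0, 0, 0], "gripper": 0},
    {"linear": [2.5, 0, 0], "turn": [0, 0, 0], "gripper": 0},
    {"linear": [1.5, 0, 0], "turn": [0, 0, 0], "gripper": 0},
    {"linear": [0, 0, 0], "turn": [0, 0, 0], "gripper": 0},
  ],
)

```text
time: 11.85
position: [0.6166, -0.1954, 0.1939]
orientation: [0.442, 0.552, -0.442, 0.552]
ft_force: [-0.0, -0.9, -5.0]
width: 0.0172
```

move_arm(
  commands=[
    {"linear": [0.8, 0, 0], "turn": [0, 0, 0], "gripper": 0},
    {"linear": [0.8, 0, 0], "turn": [0, 0, 0], "gripper": 0},
    {"linear": [0, 0, 0], "turn": [0, 0, 0], "gripper": 0},
  ],
)

```text
time: 12.1
position: [0.6173, -0.1953, 0.193]
orientation: [0.442, 0.551, -0.442, 0.552]
ft_force: [1.2, 0.3, -5.9]
width: 0.0165
```

move_arm(
  commands=[
    {"linear": [0.8, 0, 0], "turn": [0, 0, 0], "gripper": 0},
    {"linear": [0, 0, 0], "turn": [0, 0, 0], "gripper": 0},
    {"linear": [0, 0, 0], "turn": [0, 0, 0], "gripper": 0},
  ],
)

```text
time: 12.35
position: [0.6174, -0.1953, 0.1923]
orientation: [0.442, 0.551, -0.442, 0.552]
ft_force: [0.0, 0.6, -5.4]
width: 0.017
```

move_arm(
  commands=[
    {"linear": [0.8, 0, 0], "turn": [0, 0, 0], "gripper": 0},
    {"linear": [0, 0, 0], "turn": [0, 0, 0], "gripper": 0},
    {"linear": [0, 0, 0], "turn": [0, 0, 0], "gripper": 0},
  ],
)

```text
time: 12.6
position: [0.6174, -0.1954, 0.1919]
orientation: [0.442, 0.551, -0.442, 0.552]
ft_force: [-1.6, -0.4, -2.9]
width: 0.0167
```

move_arm(
  commands=[
    {"linear": [0.8, 0, 0], "turn": [0, 0, 0], "gripper": 0},
    {"linear": [0, 0, 0], "turn": [0, 0, 0], "gripper": 0},
    {"linear": [0, 0, 0], "turn": [0, 0, 0], "gripper": 0},
  ],
)

```text
time: 12.85
position: [0.6176, -0.1954, 0.1917]
orientation: [0.442, 0.551, -0.442, 0.552]
ft_force: [-3.4, -0.0, 2.9]
width: 0.0169
```

move_arm(
  commands=[
    {"linear": [0.7, 0, 0], "turn": [0, 0, 0], "gripper": 0},
    {"linear": [0, 0, 0], "turn": [0, 0, 0], "gripper": 0},
    {"linear": [0, 0, 0], "turn": [0, 0, 0], "gripper": 0},
  ],
)

```text
time: 13.1
position: [0.6177, -0.1954, 0.1917]
orientation: [0.442, 0.551, -0.442, 0.553]
ft_force: [-3.4, 0.8, 6.7]
width: 0.0166
```

Slot3 refuses. The plate stopped 1.6 mm into the chamfer with about 12 N, just as a 17.5 mm plate should. Next is slot4.

move_arm(
  commands=[
    {"linear": [-5, 0, 0], "turn": [0, 0, 0], "gripper": 0},
    {"linear": [-10, 0, 0], "turn": [0, 0, 0], "gripper": 0},
    {"linear": [0, 13, 0], "turn": [0, 0, 0], "gripper": 0},
    {"linear": [0, 13, 0], "turn": [0, 0, 0], "gripper": 0},
    {"linear": [0, 12, 0], "turn": [0, 0, 0], "gripper": 0},
    {"linear": [0, 0, 0], "turn": [0, 0, 0], "gripper": 0},
    {"linear": [0, 0, 0], "turn": [0, 0, 0], "gripper": 0},
    {"linear": [0, 0, 0], "turn": [0, 0, 0], "gripper": 0},
  ],
)

```text
time: 13.77
position: [0.6535, -0.1873, 0.2042]
orientation: [0.442, 0.552, -0.443, 0.552]
ft_force: [-0.6, 1.0, -5.1]
width: 0.0167
```

Run:
```python
from h import *
s,P=cur();print(s['wrist_torque']);rows(P,rackpose(.038,.1484,1),1)
```

```text
[0.01726156 0.00665674 0.03192771]
1 rows linear [1.83, 0.31, 0.05] turn [0.001, 0.004, 0.007]
  mid [ 0.654 -0.187  0.202] minr 0.68
```

move_arm(
  commands=[
    {"linear": [3, 0.7, 0], "turn": [0, 0, 0], "gripper": 0},
    {"linear": [3, 0, 0], "turn": [0, 0, 0], "gripper": 0},
    {"linear": [3, 0, 0], "turn": [0, 0, 0], "gripper": 0},
    {"linear": [1.5, 0, 0], "turn": [0, 0, 0], "gripper": 0},
    {"linear": [1, 0, 0], "turn": [0, 0, 0], "gripper": 0},
    {"linear": [0, 0, 0], "turn": [0, 0, 0], "gripper": 0},
  ],
)

```text
time: 14.27
position: [0.6547, -0.1869, 0.193]
orientation: [0.442, 0.552, -0.442, 0.552]
ft_force: [0.3, 1.5, -4.8]
width: 0.017
```

move_arm(
  commands=[
    {"linear": [0.8, 0, 0], "turn": [0, 0, 0], "gripper": 0},
    {"linear": [0.8, 0, 0], "turn": [0, 0, 0], "gripper": 0},
    {"linear": [0.8, 0, 0], "turn": [0, 0, 0], "gripper": 0},
    {"linear": [0, 0, 0], "turn": [0, 0, 0], "gripper": 0},
  ],
)

```text
time: 14.6
position: [0.655, -0.1869, 0.191]
orientation: [0.442, 0.551, -0.442, 0.552]
ft_force: [0.3, 0.7, -5.6]
width: 0.0167
```

move_arm(
  commands=[
    {"linear": [0.8, 0, 0], "turn": [0, 0, 0], "gripper": 0},
    {"linear": [0.8, 0, 0], "turn": [0, 0, 0], "gripper": 0},
    {"linear": [0, 0, 0], "turn": [0, 0, 0], "gripper": 0},
  ],
)

```text
time: 14.85
position: [0.6553, -0.1869, 0.1905]
orientation: [0.442, 0.551, -0.442, 0.552]
ft_force: [-1.7, 0.3, 0.8]
width: 0.0167
```

Contact is 2.8 mm below the mouth, at the foot of the chamfer. The reaction is in -x and the measured position is about 1 mm too far in +x. I'll ease up and shift back.

move_arm(
  commands=[
    {"linear": [-2, 0, 0], "turn": [0, 0, 0], "gripper": 0},
    {"linear": [0, -0.9, 0], "turn": [0, 0, 0], "gripper": 0},
    {"linear": [0, 0, 0], "turn": [0, 0, 0], "gripper": 0},
  ],
)

```text
time: 15.1
position: [0.654, -0.1872, 0.1911]
orientation: [0.442, 0.551, -0.442, 0.552]
ft_force: [0.3, -0.0, -4.6]
width: 0.0166
```

Run:
```python
from h import *
s,P=cur();print(P[0],s['ft_force'],s['wrist_torque']);rows(P,rackpose(.038,.1365,1),1)
```

```text
[ 0.65402714 -0.18716216  0.19111479] [ 0.2571902  -0.04670611 -4.60823017] [-0.04988269 -0.01276882 -0.03893007]
1 rows linear [0.61, -0.25, 0.02] turn [0.001, 0.008, -0.01]
  mid [ 0.654 -0.187  0.19 ] minr 0.68
```

move_arm(
  commands=[
    {"linear": [1, 0, 0], "turn": [0, 0, 0], "gripper": 0},
    {"linear": [1, 0, 0], "turn": [0, 0, 0], "gripper": 0},
    {"linear": [0, 0, 0], "turn": [0, 0, 0], "gripper": 0},
  ],
)

```text
time: 15.35
position: [0.6539, -0.187, 0.1887]
orientation: [0.442, 0.552, -0.442, 0.552]
ft_force: [0.3, -0.1, -6.1]
width: 0.0167
```

move_arm(
  commands=[
    {"linear": [1, 0, 0], "turn": [0, 0, 0], "gripper": 0},
    {"linear": [1, 0, 0], "turn": [0, 0, 0], "gripper": 0},
    {"linear": [0, 0, 0], "turn": [0, 0, 0], "gripper": 0},
  ],
)

```text
time: 15.6
position: [0.654, -0.1871, 0.1871]
orientation: [0.442, 0.551, -0.442, 0.552]
ft_force: [-0.5, 0.0, -4.9]
width: 0.0166
```

Slot4 accepts it: 6 mm in with no contact force. I'll lower on, with the floor expected at TCP z 0.1483.

move_arm(
  commands=[
    {"linear": [2, 0, 0], "turn": [0, 0, 0], "gripper": 0},
    {"linear": [2, 0, 0], "turn": [0, 0, 0], "gripper": 0},
    {"linear": [2, 0, 0], "turn": [0, 0, 0], "gripper": 0},
    {"linear": [2, 0, 0], "turn": [0, 0, 0], "gripper": 0},
    {"linear": [0, 0, 0], "turn": [0, 0, 0], "gripper": 0},
  ],
)

```text
time: 16.02
position: [0.6538, -0.187, 0.1787]
orientation: [0.442, 0.552, -0.442, 0.552]
ft_force: [-0.3, -0.8, -5.8]
width: 0.017
```

move_arm(
  commands=[
    {"linear": [2.5, 0, 0], "turn": [0, 0, 0], "gripper": 0},
    {"linear": [2.5, 0, 0], "turn": [0, 0, 0], "gripper": 0},
    {"linear": [2.5, 0, 0], "turn": [0, 0, 0], "gripper": 0},
    {"linear": [2.5, 0, 0], "turn": [0, 0, 0], "gripper": 0},
    {"linear": [0, 0, 0], "turn": [0, 0, 0], "gripper": 0},
  ],
)

```text
time: 16.43
position: [0.6538, -0.187, 0.1686]
orientation: [0.442, 0.552, -0.442, 0.552]
ft_force: [-0.6, -0.5, -5.6]
width: 0.0168
```

Run:
```python
from h import *
s,P=cur();print(P[0],s['ft_force'],s['wrist_torque']);rows(P,rackpose(.038,.0943,1),1)
```

```text
[ 0.65380688 -0.187027    0.1685798 ] [-0.60387332 -0.46604608 -5.59023502] [ 0.04560313 -0.01300384  0.028279  ]
1 rows linear [20.28, -0.06, 0.2] turn [0.003, 0.003, -0.001]
  mid [ 0.654 -0.187  0.148] minr 0.68
```

move_arm(
  commands=[
    {"linear": [3, 0, 0], "turn": [0, 0, 0], "gripper": 0},
    {"linear": [3, 0, 0], "turn": [0, 0, 0], "gripper": 0},
    {"linear": [3, 0, 0], "turn": [0, 0, 0], "gripper": 0},
    {"linear": [3, 0, 0], "turn": [0, 0, 0], "gripper": 0},
    {"linear": [3, 0, 0], "turn": [0, 0, 0], "gripper": 0},
    {"linear": [2, 0, 0], "turn": [0, 0, 0], "gripper": 0},
    {"linear": [0, 0, 0], "turn": [0, 0, 0], "gripper": 0},
  ],
)

```text
time: 17.02
position: [0.6539, -0.1871, 0.1516]
orientation: [0.442, 0.552, -0.442, 0.552]
ft_force: [-0.7, -0.4, -6.2]
width: 0.0169
```

move_arm(
  commands=[
    {"linear": [1, 0, 0], "turn": [0, 0, 0], "gripper": 0},
    {"linear": [1, 0, 0], "turn": [0, 0, 0], "gripper": 0},
    {"linear": [0.6, 0, 0], "turn": [0, 0, 0], "gripper": 0},
    {"linear": [0, 0, 0], "turn": [0, 0, 0], "gripper": 0},
  ],
)

```text
time: 17.35
position: [0.6542, -0.1871, 0.1498]
orientation: [0.442, 0.551, -0.442, 0.552]
ft_force: [-1.0, 0.0, -5.3]
width: 0.0169
```

move_arm(
  commands=[
    {"linear": [0.6, 0, 0], "turn": [0, 0, 0], "gripper": 0},
    {"linear": [0.6, 0, 0], "turn": [0, 0, 0], "gripper": 0},
    {"linear": [0, 0, 0], "turn": [0, 0, 0], "gripper": 0},
  ],
)

```text
time: 17.6
position: [0.6543, -0.1872, 0.1487]
orientation: [0.442, 0.551, -0.442, 0.552]
ft_force: [-0.1, 0.1, -4.6]
width: 0.0168
```

move_arm(
  commands=[
    {"linear": [0.6, 0, 0], "turn": [0, 0, 0], "gripper": 0},
    {"linear": [0.5, 0, 0], "turn": [0, 0, 0], "gripper": 0},
    {"linear": [0, 0, 0], "turn": [0, 0, 0], "gripper": 0},
  ],
)

```text
time: 17.85
position: [0.6545, -0.1872, 0.1485]
orientation: [0.442, 0.551, -0.442, 0.552]
ft_force: [-2.0, -1.4, -0.6]
width: 0.0166
```

move_arm(
  commands=[
    {"linear": [0.5, 0, 0], "turn": [0, 0, 0], "gripper": 0},
    {"linear": [0, 0, 0], "turn": [0, 0, 0], "gripper": 0},
    {"linear": [0, 0, 0], "turn": [0, 0, 0], "gripper": 0},
  ],
)

```text
time: 18.1
position: [0.6546, -0.1874, 0.1485]
orientation: [0.442, 0.551, -0.442, 0.552]
ft_force: [-3.1, 0.1, 4.1]
width: 0.0168
```

The plate is home: floor contact at z 0.1485, 44.8 mm below the first mouth contact. I'll release and withdraw straight up.

move_arm(
  commands=[
    {"linear": [-0.5, 0, 0], "turn": [0, 0, 0], "gripper": 26},
    {"linear": [0, 0, 0], "turn": [0, 0, 0], "gripper": 35},
    {"linear": [0, 0, 0], "turn": [0, 0, 0], "gripper": 47},
    {"linear": [0, 0, 0], "turn": [0, 0, 0], "gripper": 47},
    {"linear": [-5, 0, 0], "turn": [0, 0, 0], "gripper": 47},
    {"linear": [-10, 0, 0], "turn": [0, 0, 0], "gripper": 47},
    {"linear": [-15, 0, 0], "turn": [0, 0, 0], "gripper": 47},
    {"linear": [-25, 0, 0], "turn": [0, 0, 0], "gripper": 47},
    {"linear": [-30, 0, 0], "turn": [0, 0, 0], "gripper": 47},
    {"linear": [-30, 0, 0], "turn": [0, 0, 0], "gripper": 47},
  ],
)

```text
time: 18.93
position: [0.6542, -0.1869, 0.2651]
orientation: [0.443, 0.551, -0.442, 0.552]
ft_force: [-0.7, -0.2, 0.9]
width: 0.0403
```

Run:
```python
from h import *
import cv2
s,P=cur();print(s['time'],P[0],s['ft_force'],s['width'])
w=r.snapshot('wrist')['color'][:,:,::-1];t=r.snapshot('scene')['color'][:,:,::-1]
c=cv2.resize(t[170:390,160:440],(400,314));cv2.imwrite('pics/f.png',np.hstack([cv2.resize(w,(400,300)),c[:300]]))
```

```text
18.9333 [ 0.65415153 -0.18688503  0.26506083] [-0.65656123 -0.16360598  0.94451747] 0.04032326601616237
```

View pics/f.png

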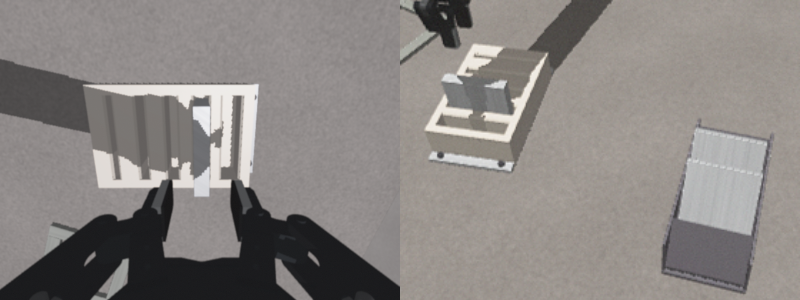

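The plate stands upright and level in the fourth slot, the other two plates remain in the bin, and the gripper is clear. I'll hand in.

```bash
python3 -c "
from rig import r
print(r.close_job(), r.sense()['time'])"
```

```text
the job is handed in; nothing more can be done
the job is handed in; nothing more can be done
```

The spacer plate nearest the robot is standing fully home in slot 4 of the rack, and the job is handed in at about 19 s of the 51 s allowed.

- **Slots tried:** I set the plate down on slots 1, 2 and 3 in turn, pressing with about 12 N at most. It stopped at the mouth of slots 1 and 2, and about 1.6 mm into the mouth of slot 3. That matches a plate about 17.5 mm thick; the gripper itself read about 17 mm.
- **Slot 4:** The plate first caught on the foot of the chamfer, about 1 mm off centre, with about 6 N. I eased it up, moved it back, and it then slid in freely. It touched the floor 44.8 mm below the height where it had met slot 1, against a slot depth of 45 mm. I released it only once it was resting there.
- **Last checks:** The final pictures show the plate upright and level in slot 4, the gripper well above it, and the other two plates still in the bin. The mould frame, jar and brush were mostly outside those last pictures, but the arm never went near them. No check failed or disagreed.

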